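# Tare the bead scale under its draught cover

## Robot

A 7-joint arm with a two-finger parallel gripper is mounted at the origin on a cart in front of the work surface, level with it; the furniture and walls round the work are solid. World frame = base frame: x ahead of the robot, y to its left, z up, the work surface at z = 0. Lengths are in mm, angles in rad, forces in N, time in s.
With the tool pointing down it reaches from about 400 to 875 mm from the base axis. Payload 4.4 kg.
Tool frame: the origin (TCP) lies midway between the tips of the shut fingers; the grasp point (between the pads) lies 19 mm behind it; z points along the fingers, y is the line along which they close (so a half turn about z gives the same grasp; the last joint's range is limited). The gripper opens to 85 mm and grips with 20 to 120 N. Pads are 22 mm wide; open, the fingers measure 114 mm over their backs; the gripper's body (76 mm by 85 mm) begins 54 mm behind the grasp point. The pads swing forward as they close: fully open they stand 13 mm farther back than shut.
Start: joints at [1.115, 0.628, 0.038, 1.517, -0.027, 0.996, -0.02], TCP at [247.03, -601.244, 231.313] pointing down, gripper open.
Joint ranges: [-3.06, 3.06], [-0.37, 2.12], [-1.25, 1.32], [0.18, 2.47], [-1.1, 4.24], [0.23, 1.98], [-2.94, 2.94]. Speed limits (rad/s): [2.57, 2.57, 3.14, 3.14, 3.14, 3.14, 3.14].

## Interface

Orientations are given as [roll, pitch, yaw] about the fixed x, y, z axes, in that order (R = Rz(yaw) Ry(pitch) Rx(roll)).
In Python, from cell import read_state, get_image, finish_job gives the robot as it stands.
- The arm moves only by the tool send_rows, never from a script. Its argument "series" is a list of rows, each an object of numbers: "ax", "ay", "az": the turn, a rotation vector about the tool's x, y, z in rad; "dx", "dy", "dz": the shift along the tool's x, y, z in cm; "hand": the closure, from 0 (fully open) to 1 (shut). In form: [{"ax": .., "ay": .., "az": .., "dx": .., "dy": .., "dz": .., "hand": ..}, ...]. A call has 1 to 10 rows; each row is the pose to reach, as a shift and turn from the pose commanded when the call began, along the tool's axes at that moment; what a row does not reach only later rows make up. A row lasts 1/10 s, in which the tool goes at most 50 mm and 8.59 degrees, less where a joint would pass 70% of its speed; a pose out of reach is approached as far as the arm can. A call with a gripper value outside its range is refused whole. The fingers move at their own pace and stop on an object; the grip force is fixed at half the most. Time passes only in rows, so rows that repeat a pose let the fingers close. It gives the time, the measured TCP pose, the force, the opening and the grip force at its end, in the units of the state.
- read_state(): the state, without advancing time (a new reading comes with each control period).
- get_image(name): name is "scene" or "top" or "wrist"; returns a dict with "pixels" (384x512x3 uint8, red, green, blue), "mtx" (3x3 intrinsics, pixels), "R" (3x3) and "t" (3): a world point X has camera coordinates R X + t. Camera axes: x right, y down, z forward; pixel columns grow to the right and rows downward; lengths in mm; the calibration is good to about 2 mm. A picture is of the moment at which its call begins. There is no depth.
- finish_job(): hands the job in; it is judged then, once.
The state is a dict: "clock": time; "qpos": joint angles; "qd": joint speeds; "tau": joint torques, N m; "eef_pos": TCP position; "tool_rot": TCP orientation; "force": force on the tool from outside, world axes, zero at the start; "torque": the same for the moment, N m; "width": finger opening in mm; "gripper_force": force on a finger pad.
Only numpy, scipy, OpenCV 4.12 (cv2) and the standard library are available. Lean on these libraries where they do the work, as an engineer would, in place of code of your own. Each camera call takes 0.05 s, during which the arm holds its last target. There are 200 camera calls.

## Task

The small scale has to be zeroed with the empty weighing dish on its pan before beads are weighed out. With the fingertips push its clear draught cover all the way shut without slamming it, then press the blue tare key lightly until it goes down, let it come up again and move clear. Do not touch the dish or press the two grey keys, and leave the bead boxes and the tweezers beside the scale where they are, without moving or lifting any of them.

Things in the scene. Friction and masses are not known exactly. Their poses are not given: they have to be found in the camera images.
- scale: white milligram scale, fixed on the table; 185 (x) x 136 (y) x 28 mm high. Origin: centre of its underside, on the table. Its own -x side is the front with display and keys (towards the robot, turned by its yaw), z up. Round steel pan, 73 mm across, at x = +28 mm, its top 34 mm above the table. The flat front panel with the keys is 28 mm above the table.
- cover (a joint): hinge of the scale's clear draught cover, rad: 0 = shut, 1.57 = standing straight up, 1.75 = stop. Starts open at 1.3 to 1.6. Opening swings the front up and over to the rear, so that the cover's top then faces rearward. A damped hinge: it stays where left, but below about 0.25 rad it sinks shut by itself within 1 s; less than 1 N on the cover's top near its front edge moves it.
- cover_hinge (a point): middle of the cover's hinge axis, which runs along the scale's y at x = +84 mm, y = 0, 29 mm above the table (scale frame)
- cover_front (a point): middle of the top front edge of the cover, on its outer face. The cover is an open-bottomed box of 2.5 mm clear plastic with grey lower rim: shut, it reaches from the hinge 108 mm forward, is 112 mm wide (y), and its flat top is 40 mm above the hinge (69 mm above the table). A grey tab, 34 mm wide, stands 8.5 mm out in the middle of the front edge.
- tare (a joint): blue tare key, m pressed: 0 = up, 0.005 = fully down; springs back; 1 N starts it and 6 N pushes it fully down; the scale takes it as pressed from 0.0025
- tare_top (a point): middle of the top of the blue tare key, 13 (scale x) x 24 (scale y) mm, about 34.5 mm above the table when up, i.e. 6.5 mm proud of the panel. The three keys stand in a row along the scale's front, 42 mm apart, 75 mm in front of the scale's origin; which of the three places is the blue one's varies.
- units (a joint): mid-grey units key, m pressed, same spring and size; leave alone
- units_top (a point): middle of the top of the mid-grey units key
- power (a joint): dark grey power key, m pressed, same spring and size; leave alone
- power_top (a point): middle of the top of the dark grey power key
- tare_base: the blue tare key with its flat bezel in the panel; origin on the panel, in the middle of the key, 28 mm above the table
- dish: empty round aluminium weighing dish, 48 mm across, 16 mm high, loose, 20 g; origin: centre of its underside, on the pan
- blue_box: round blue-violet screw box of beads, 39 mm across, 16 mm high, loose on the table beside the scale; origin: centre of its underside
- orange_box: round orange screw box of beads, 39 mm across, 14 mm high, loose on the table beside the scale; origin: centre of its underside
- tweezers: steel tweezers, 120 mm long (along their y), 10 mm high, lying loose on the table beside the scale; roughly parallel to the scale's side; origin: middle of the underside
Mind the look-alikes: they are no part of the job. Leave any red look-alike of the scale alone.

How it is judged (in metres and radians):
On the way, in this order (a step that is already met when the one before it is completed fails the run):
1. the cover is fully shut (value of joint cover below 0.03 rad), for 0.2 s.
2. the blue tare key is pressed down with the fingers, the cover being shut (value of joint tare above 0.0025 m and contact force between the fingers and tare_base above 0.5 N and value of joint cover below 0.03 rad), for 0.1 s.
At the end, for the whole second after the job is handed in: The cover is shut (within 0.03 rad), all three keys are up again, the dish stands upright where it stood on the pan (within 5 mm), and the bead boxes and the tweezers lie where they were (within 10 mm) (value of joint cover below 0.03 rad and value of joint each of tare, units, power below 0.0007 m and distance of dish from where it was at the start of the episode below 0.005 m and angle between dish's own z axis and vertical below 0.1 rad and linear speed of dish below 0.02 m/s and distance of each of blue_box, orange_box, tweezers from where it was at the start of the episode below 0.01 m); the robot touches nothing.
It fails at once if the tare key is pressed while the cover is still open (value of joint tare above 0.0015 m and value of joint cover above 0.06 rad).
It fails at once if a grey key is pressed (value of joint any of units, power above 0.0015 m).
It fails at once if rough handling: the cover comes home faster than 2.5 rad/s, the tare key is pressed with more than 20 N, or the scale or its cover is pushed with more than 30 N ((value of joint cover below 0.15 rad and velocity of joint cover below -2.5 rad/s) or contact force between the fingers and tare_base above 20 N or contact force between the fingers and scale above 30 N).
It fails at once if the dish is touched, or shifted or lifted by more than 8 mm (contact force between the fingers and dish above 0.2 N or distance of dish from where it was at the start of the episode above 0.008 m).
It fails at once if a bead box or the tweezers are moved or lifted by more than 15 mm (distance of any of blue_box, orange_box, tweezers from where it was at the start of the episode above 0.015 m).
It also fails if it takes over 51 s, if anything falls off the work surface, if the arm or the gripper's body presses on something with over 40 N, if the wrist force passes 120 N, or if a joint passes its speed limit or range.

## Working session

There is one attempt and no reset: what is moved stays moved. The work goes in short steps, Python scripts to look and compute and a tool call to move; the robot and the scene stay as the last step left them, time stands still between calls to the robot, and variables do not carry over. Pictures are saved under pics/ and viewed, at most 10 in all, crops included, and the job is handed in when it is done.

Besides the shell and the picture viewer there is one more tool, called after "Request:" by a JSON object that holds its "api" and its "payload", one argument or row to a line. send_rows: Moves the arm, as the interface text tells. Its arguments: {"type":"object","properties":{"series":{"type":"array","items":{"type":"object","properties":{"ax":{"type":"number"},"ay":{"type":"number"},"az":{"type":"number"},"dx":{"type":"number"},"dy":{"type":"number"},"dz":{"type":"number"},"hand":{"type":"number"}}}}},"required":["series"]}

```bash
mkdir -p pics; ls; python3 - <<'E'
from cell import *
import cv2,numpy as np,pickle
s=read_state();print(s)
ims={}
for n in("scene","top"):
    d=get_image(n);ims[n]=d;cv2.imwrite(f"pics/{n}0.png",d["pixels"][:,:,::-1]);print(n,d["mtx"],d["R"],d["t"])
pickle.dump(ims,open("ims.pkl","wb"))
E
```

```text
pics
{'clock': 0.0, 'qpos': array([ 1.11521329,  0.62934654,  0.03844648,  1.51837879, -0.02701593,
        0.99624882, -0.02003603]), 'qd': array([-0.00087102, -0.00064015,  0.0011266 , -0.00055858,  0.00111885,
        0.00094019,  0.00079332]), 'tau': array([ 3.18841594e-04, -5.63392460e+01,  1.22644544e+00, -1.93443757e+01,
        1.10453193e-02,  1.05944794e-02, -1.38104397e-05]), 'eef_pos': array([ 246.78732757, -600.6646269 ,  230.38541981]), 'tool_rot': array([-3.13972923e+00,  1.39360181e-05,  3.89734449e-01]), 'force': array([ 0.56506551,  0.22022778, -0.05361517]), 'torque': array([ 0.02248188, -0.01629427,  0.0216652 ]), 'gripper_force': 0.0, 'width': 85.40015664153667}
scene [[394.61814178   0.         253.11065091]
 [  0.         394.61814178 186.57524781]
 [  0.           0.           1.        ]] [[ 0.69344887 -0.7204489  -0.00905805]
 [-0.44221747 -0.41565201 -0.79478118]
 [ 0.56883423  0.55514574 -0.6068285 ]] [-356.96127971  335.4205979   564.21032601]
top [[438.06124103   0.         254.40209491]
 [  0.         438.06124103 193.44255502]
 [  0.           0.           1.        ]] [[-0.0059852  -0.99996694  0.00550346]
 [-0.98066005  0.0047928  -0.19566015]
 [ 0.19562731 -0.00656809 -0.98065632]] [ 60.97487913 560.23125581 853.50816447]
```

View pics/scene0.png

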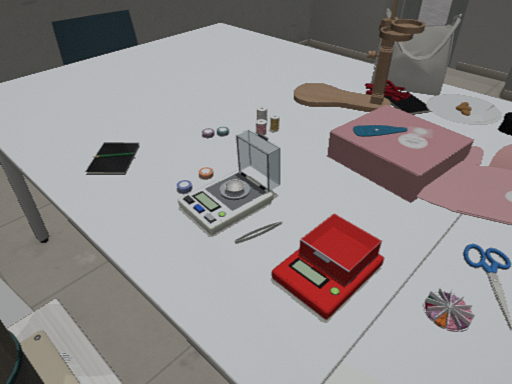

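View pics/top0.png

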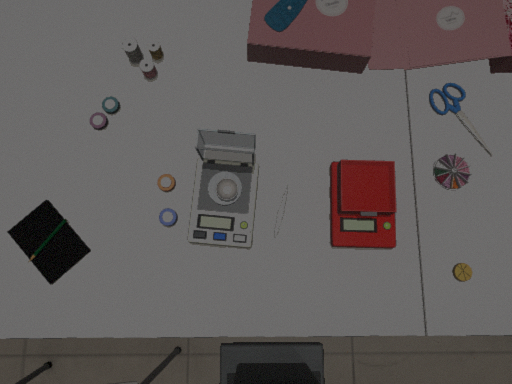

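The white scale is at top (224,205) / scene (228,195), with its cover open at the rear. The red look-alike is at top (363,205) and I'll leave it alone. The blue key appears to be the middle one, at top (219,237). I'll confirm that in one enlarged crop.

```bash
python3 - <<'E'
import pickle,cv2,numpy as np
ims=pickle.load(open("ims.pkl","rb"))
a=ims["top"]["pixels"][120:255,150:300,::-1];b=ims["scene"]["pixels"][125:245,165:295,::-1]
a=cv2.resize(a,(400,360),interpolation=cv2.INTER_CUBIC);b=cv2.resize(b,(390,360),interpolation=cv2.INTER_CUBIC)
cv2.imwrite("pics/crop1.png",np.clip(np.hstack([a,b])*1.3,0,255).astype(np.uint8))
E
```

```text
(no output)
```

View pics/crop1.png

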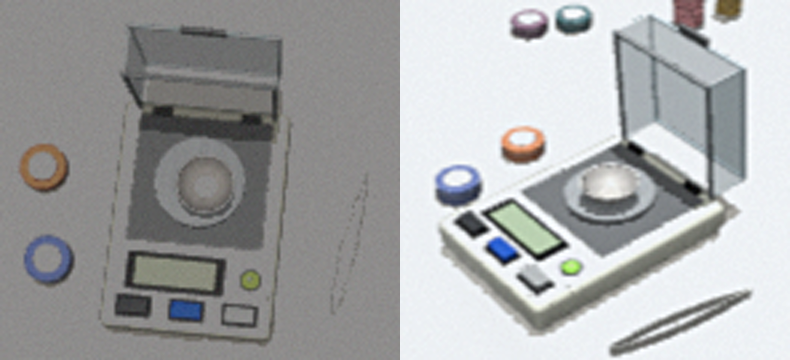

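```bash
cat > fit.py <<'E'
import pickle,numpy as np
from scipy.optimize import least_squares
ims=pickle.load(open("ims.pkl","rb"))
T=lambda x,y:np.array([150+(x+.5)/2.6667-.5,120+(y+.5)/2.6667-.5])
S=lambda x,y:np.array([165+(x+.5)/3-.5,125+(y+.5)/3-.5])
def proj(n,X):
    d=ims[n];c=d["R"]@X+d["t"];p=d["mtx"]@c;return p[:2]/p[2]
obs=[]
for X,t,s in[((-75,42,34.5),(133,306),(471,223)),((-75,0,34.5),(186,310),(502,250)),((-75,-42,34.5),(239,315),(535,278)),((28,0,34),(200,182),(610,192))]:
    obs+=[("top",X,None,T(*t)),("scene",X,None,S(*s))]
for C,t,s in[((-108,56,40),(130,26),(651,17)),((-108,-56,40),(281,40),(745,70)),((-108,56,0),None,(617,33)),((-108,-56,0),None,(710,88))]:
    if t:obs.append(("top",None,C,T(*t)))
    obs.append(("scene",None,C,S(*s)))
def w(p,X,C):
    x,y,a,q=p
    if C is not None:
        c,s=np.cos(q),np.sin(q)
        X=(84+C[0]*c+C[2]*s, C[1], 29-C[0]*s+C[2]*c)
    c,s=np.cos(a),np.sin(a)
    return np.array([x+c*X[0]-s*X[1],y+s*X[0]+c*X[1],X[2]])
if __name__=="__main__":
    f=lambda p:np.concatenate([proj(n,w(p,X,C))-o for n,X,C,o in obs])
    r=least_squares(f,[520,60,0,1.5]);p=r.x
    print(p.round(3));print(r.fun.reshape(-1,2).round(1).tolist())
    np.save("p.npy",p)
    for n,X,C in[("tare",(-75,0,34.5),None),("front",None,(-108,0,40)),("hinge",(84,0,29),None)]:print(n,w(p,X,C).round(1))
    d=ims["top"];R,t=d["R"],d["t"]
    for n,px,z in[("blue",(168,217),16),("orange",(166,182),14),("tw1",(286,186),10),("tw2",(275,236),10)]:
        v=R.T@np.linalg.solve(d["mtx"],[*px,1]);o=-R.T@t;print(n,(o+v*(z-o[2])/v[2]).round(0))
E
python3 fit.py
```

```text
[ 6.51777e+02  1.66180e+01 -1.24000e-01  2.89700e+00]
[[50.2, -49.2], [-69.4, -2.8], [49.9, -48.4], [-68.0, -2.8], [49.6, -48.0], [-66.6, -2.5], [49.9, -46.3], [-70.9, -1.1], [59.6, -58.9], [-53.9, 28.3], [51.6, -58.7], [-52.2, 29.3], [-43.5, 11.9], [-40.6, 12.0]]
tare [577.4  25.9  34.5]
front [848.7  -8.   16.3]
hinge [735.1   6.2  29. ]
blue [518. 243.  16.]
orange [595. 250.  14.]
tw1 [586. -12.  10.]
tw2 [477.  14.  10.]
```

The scene pixels were read in the stacked picture, so they carry a 400 px offset. I'll fix that.

```bash
sed -i 's/^S=.*/S=lambda x,y:np.array([165+(x-400+.5)\/3-.5,125+(y+.5)\/3-.5])/' fit.py; python3 fit.py
```

```text
[ 5.47914e+02  1.21864e+02 -1.03000e-01  1.52200e+00]
[[0.5, 0.3], [-0.1, -1.4], [0.7, 0.7], [-0.2, -1.4], [0.9, 0.8], [-0.4, -1.3], [0.9, 0.6], [0.0, -0.3], [0.4, -0.5], [0.0, -2.0], [1.3, -0.3], [0.5, -1.2], [-1.6, -1.1], [-1.1, -0.2]]
tare [473.3 129.6  34.5]
front [666.  109.6 138.8]
hinge [631.5 113.2  29. ]
blue [518. 243.  16.]
orange [595. 250.  14.]
tw1 [586. -12.  10.]
tw2 [477.  14.  10.]
```

```bash
cat > h.py <<'E'
import numpy as np
from scipy.spatial.transform import Rotation as Ro
from cell import read_state
p=np.load("p.npy")
def world(x,y,z):
    c,s=np.cos(p[2]),np.sin(p[2]);return np.array([p[0]+c*x-s*y,p[1]+s*x+c*y,z])
def go(*X,yaw=p[2]):
    s=read_state();R=Ro.from_euler("xyz",s["tool_rot"]);t=R.inv()*Ro.from_euler("xyz",[np.pi,0,yaw])
    print("d cm",(R.inv().apply(world(*X)-s["eef_pos"])/10).round(2),"a",t.as_rotvec().round(3),"from",s["eef_pos"].round(1),s["tool_rot"].round(3),s["clock"])
E
python3 -c "
from h import *
go(165,0,220)"
```

```text
d cm [ 69.84 -47.58   1.13] a [-0.002  0.     0.493] from [ 246.8 -600.7  230.5] [-3.14  0.    0.39] 0.1
```

Request:
{"api": "send_rows", "payload": {
  "series": [
    {"dx": 3.5, "dy": -2.4, "dz": 0, "az": 0.1, "hand": 1},
    {"dx": 7, "dy": -4.8, "dz": 0, "az": 0.2, "hand": 1},
    {"dx": 10.5, "dy": -7.2, "dz": 0, "az": 0.3, "hand": 1},
    {"dx": 14, "dy": -9.6, "dz": 0, "az": 0.4, "hand": 1},
    {"dx": 17.5, "dy": -12, "dz": 0, "az": 0.493, "hand": 1},
    {"dx": 21, "dy": -14.4, "dz": 0, "az": 0.493, "hand": 1},
    {"dx": 24.5, "dy": -16.8, "dz": 0, "az": 0.493, "hand": 1},
    {"dx": 28, "dy": -19.2, "dz": 0, "az": 0.493, "hand": 1},
    {"dx": 31.5, "dy": -21.6, "dz": 0, "az": 0.493, "hand": 1},
    {"dx": 35, "dy": -24, "dz": 0, "az": 0.493, "hand": 1}
  ]
}}

```text
invalid input at $.series[0]: expected keys ax, ay, az, dx, dy, dz, hand
```

```bash
python3 -c "
from h import *
go(165,0,220)"
```

```text
d cm [ 69.84 -47.58   1.13] a [-0.002  0.     0.493] from [ 246.8 -600.7  230.5] [-3.14  0.    0.39] 0.1
```

Request:
{"api": "send_rows", "payload": {
  "series": [
    {"ax": 0, "ay": 0, "az": 0.1, "dx": 3.5, "dy": -2.4, "dz": 0, "hand": 1},
    {"ax": 0, "ay": 0, "az": 0.2, "dx": 7, "dy": -4.8, "dz": 0, "hand": 1},
    {"ax": 0, "ay": 0, "az": 0.3, "dx": 10.5, "dy": -7.2, "dz": 0, "hand": 1},
    {"ax": 0, "ay": 0, "az": 0.4, "dx": 14, "dy": -9.6, "dz": 0, "hand": 1},
    {"ax": 0, "ay": 0, "az": 0.493, "dx": 17.5, "dy": -12, "dz": 0, "hand": 1},
    {"ax": 0, "ay": 0, "az": 0.493, "dx": 21, "dy": -14.4, "dz": 0, "hand": 1},
    {"ax": 0, "ay": 0, "az": 0.493, "dx": 24.5, "dy": -16.8, "dz": 0, "hand": 1},
    {"ax": 0, "ay": 0, "az": 0.493, "dx": 28, "dy": -19.2, "dz": 0, "hand": 1},
    {"ax": 0, "ay": 0, "az": 0.493, "dx": 31.5, "dy": -21.6, "dz": 0, "hand": 1},
    {"ax": 0, "ay": 0, "az": 0.493, "dx": 35, "dy": -24, "dz": 0, "hand": 1}
  ]
}}

```text
clock: 1.1
eef_pos: [480.1, -244.6, 231.1]
tool_rot: [-3.141, 0.0, -0.103]
force: [0.6, 0.0, -0.2]
width: -0.1
gripper_force: 0.0
```

```bash
python3 -c "
from h import *
go(165,0,220)"
```

```text
d cm [ 19.46 -37.14   1.11] a [-0.  0.  0.] from [ 480.1 -244.6  231.1] [-3.141  0.    -0.103] 1.1
```

Request:
{"api": "send_rows", "payload": {
  "series": [
    {"ax": 0, "ay": 0, "az": 0, "dx": 2, "dy": -4, "dz": 0, "hand": 1},
    {"ax": 0, "ay": 0, "az": 0, "dx": 4, "dy": -8, "dz": 0, "hand": 1},
    {"ax": 0, "ay": 0, "az": 0, "dx": 6, "dy": -12, "dz": 0, "hand": 1},
    {"ax": 0, "ay": 0, "az": 0, "dx": 8, "dy": -16, "dz": 0, "hand": 1},
    {"ax": 0, "ay": 0, "az": 0, "dx": 10, "dy": -20, "dz": 0.3, "hand": 1},
    {"ax": 0, "ay": 0, "az": 0, "dx": 12.5, "dy": -24, "dz": 0.6, "hand": 1},
    {"ax": 0, "ay": 0, "az": 0, "dx": 15, "dy": -28, "dz": 0.9, "hand": 1},
    {"ax": 0, "ay": 0, "az": 0, "dx": 17.5, "dy": -32, "dz": 1.1, "hand": 1},
    {"ax": 0, "ay": 0, "az": 0, "dx": 19.5, "dy": -36, "dz": 1.1, "hand": 1},
    {"ax": 0, "ay": 0, "az": 0, "dx": 19.5, "dy": -37.1, "dz": 1.1, "hand": 1}
  ]
}}

```text
clock: 2.1
eef_pos: [713.2, 110.1, 218.6]
tool_rot: [-3.137, 0.0, -0.096]
force: [-0.6, 2.1, 0.5]
width: 0.1
gripper_force: 0.0
```

Request:
{"api": "send_rows", "payload": {
  "series": [
    {"ax": 0, "ay": 0, "az": 0, "dx": 0, "dy": 0, "dz": 3, "hand": 1},
    {"ax": 0, "ay": 0, "az": 0, "dx": 0, "dy": 0, "dz": 6, "hand": 1},
    {"ax": 0, "ay": 0, "az": 0, "dx": 0, "dy": 0, "dz": 8, "hand": 1},
    {"ax": 0, "ay": 0, "az": 0, "dx": 0, "dy": 0, "dz": 10, "hand": 1},
    {"ax": 0, "ay": 0, "az": 0, "dx": 0, "dy": 0, "dz": 10, "hand": 1}
  ]
}}

```text
clock: 2.6
eef_pos: [708.8, 101.9, 116.6]
tool_rot: [3.139, 0.007, -0.104]
force: [-0.9, 0.1, -0.7]
width: 0.0
gripper_force: 0.0
```

```bash
python3 - <<'E'
from h import *
from cell import get_image
import cv2
go(165,0,120)
im=get_image("scene")["pixels"][60:240,140:380,::-1]
cv2.imwrite("pics/near.png",cv2.resize(im,None,fx=3,fy=3,interpolation=cv2.INTER_CUBIC))
q=np.array([p[3],1.45,1.3,1.1,.9,.7,.5,.35,.25,.2,.15,.1]);d=88
for a in q:print(a.round(2),(84-d*np.cos(a)+40*np.sin(a)+11-165).round(1),(29+d*np.sin(a)+40*np.cos(a)).round(1))
E
```

```text
d cm [ 0.29 -0.32 -0.34] a [ 0.002  0.007 -0.   ] from [708.8 101.9 116.6] [ 3.139  0.007 -0.104] 2.6
1.52 -34.3 118.9
1.45 -40.9 121.2
1.3 -55.0 124.5
1.1 -74.3 125.6
0.9 -93.4 122.8
0.7 -111.5 116.3
0.5 -128.1 106.3
0.35 -138.9 96.7
0.25 -145.4 89.5
0.2 -148.3 85.7
0.15 -151.0 81.7
0.1 -153.6 77.6
```

View pics/near.png

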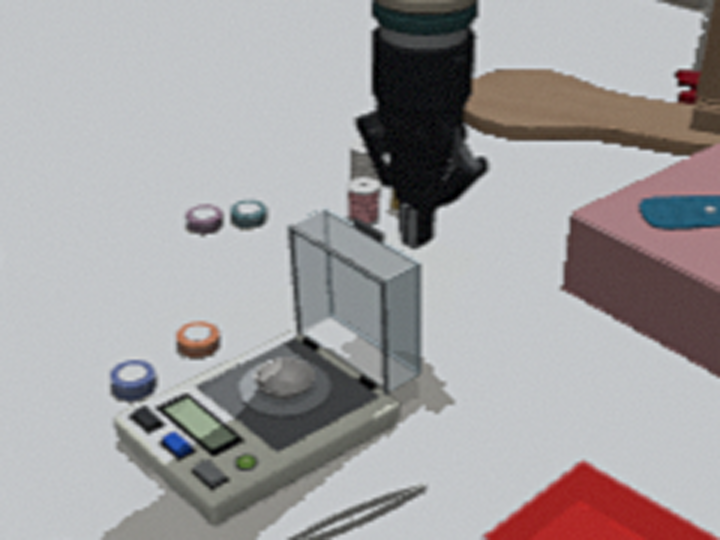

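The fingertips, at (415,240) in the crop, are clear behind the open cover. The boxes and tweezers are well away from them. Next I'll swing the cover down along its arc.

Request:
{"api": "send_rows", "payload": {
  "series": [
    {"ax": 0, "ay": 0, "az": 0, "dx": -1, "dy": -0.3, "dz": -0.2, "hand": 1},
    {"ax": 0, "ay": 0, "az": 0, "dx": -1.8, "dy": -0.3, "dz": -0.2, "hand": 1},
    {"ax": 0, "ay": 0, "az": 0, "dx": -2.4, "dy": -0.3, "dz": -0.2, "hand": 1},
    {"ax": 0, "ay": 0, "az": 0, "dx": -2.9, "dy": -0.3, "dz": -0.2, "hand": 1},
    {"ax": 0, "ay": 0, "az": 0, "dx": -3.4, "dy": -0.3, "dz": -0.2, "hand": 1},
    {"ax": 0, "ay": 0, "az": 0, "dx": -3.8, "dy": -0.3, "dz": -0.4, "hand": 1},
    {"ax": 0, "ay": 0, "az": 0, "dx": -4.3, "dy": -0.3, "dz": -0.6, "hand": 1},
    {"ax": 0, "ay": 0, "az": 0, "dx": -4.8, "dy": -0.3, "dz": -0.7, "hand": 1},
    {"ax": 0, "ay": 0, "az": 0, "dx": -5.2, "dy": -0.3, "dz": -0.8, "hand": 1}
  ]
}}

```text
clock: 3.55
eef_pos: [660.0, 110.9, 128.5]
tool_rot: [3.142, -0.0, -0.103]
force: [0.1, -0.3, -0.2]
width: -0.2
gripper_force: 0.2
```

```bash
python3 - <<'E'
from h import *
go(165-55,0,124.5)
E
```

```text
d cm [-0.26  0.07  0.4 ] a [ 0. -0.  0.] from [660.  110.9 128.5] [ 3.142 -0.    -0.103] 3.55
```

Request:
{"api": "send_rows", "payload": {
  "series": [
    {"ax": 0, "ay": 0, "az": 0, "dx": -0.5, "dy": 0.1, "dz": 0.2, "hand": 1},
    {"ax": 0, "ay": 0, "az": 0, "dx": -1.0, "dy": 0.1, "dz": 0.3, "hand": 1},
    {"ax": 0, "ay": 0, "az": 0, "dx": -1.6, "dy": 0.1, "dz": 0.3, "hand": 1},
    {"ax": 0, "ay": 0, "az": 0, "dx": -2.2, "dy": 0.1, "dz": 0.3, "hand": 1},
    {"ax": 0, "ay": 0, "az": 0, "dx": -2.8, "dy": 0.1, "dz": 0.35, "hand": 1},
    {"ax": 0, "ay": 0, "az": 0, "dx": -3.4, "dy": 0.1, "dz": 0.45, "hand": 1},
    {"ax": 0, "ay": 0, "az": 0, "dx": -4.1, "dy": 0.1, "dz": 0.6, "hand": 1}
  ]
}}

```text
clock: 4.25
eef_pos: [619.0, 114.3, 122.3]
tool_rot: [-3.142, -0.0, -0.103]
force: [0.0, 0.2, -0.3]
width: 0.5
gripper_force: 0.1
```

```bash
python3 - <<'E'
from h import *
from cell import get_image
import cv2
go(165-93.4,0,122.8)
print(read_state()["force"])
im=get_image("scene")["pixels"][60:240,140:380,::-1]
cv2.imwrite("pics/near2.png",cv2.resize(im,None,fx=3,fy=3,interpolation=cv2.INTER_CUBIC))
E
```

```text
d cm [ 0.01 -0.02 -0.05] a [-0. -0.  0.] from [619.  114.3 122.3] [-3.142 -0.    -0.103] 4.25
[ 0.03419312  0.16177741 -0.33138209]
```

View pics/near2.png

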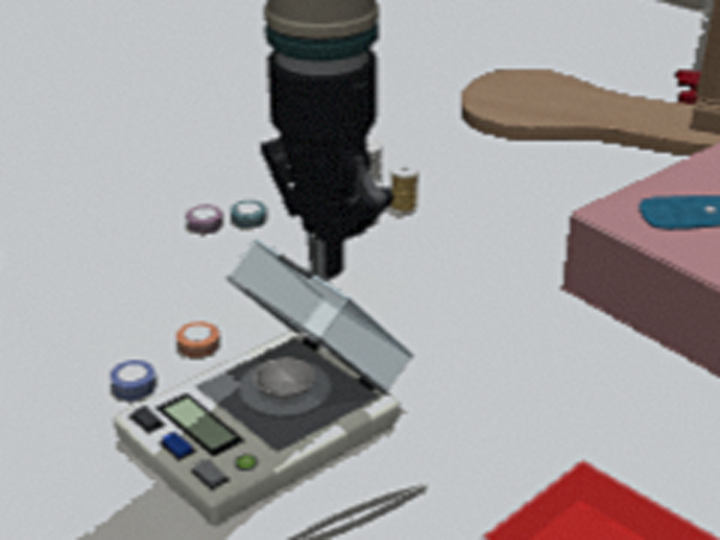

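The cover is about half down with the fingertips on its top near the tab (325,275), so it is following well. I'll carry on along the arc more slowly.

Request:
{"api": "send_rows", "payload": {
  "series": [
    {"ax": 0, "ay": 0, "az": 0, "dx": -0.6, "dy": 0, "dz": 0.15, "hand": 1},
    {"ax": 0, "ay": 0, "az": 0, "dx": -1.2, "dy": 0, "dz": 0.4, "hand": 1},
    {"ax": 0, "ay": 0, "az": 0, "dx": -1.8, "dy": 0, "dz": 0.65, "hand": 1},
    {"ax": 0, "ay": 0, "az": 0, "dx": -2.4, "dy": 0, "dz": 0.95, "hand": 1},
    {"ax": 0, "ay": 0, "az": 0, "dx": -3.0, "dy": 0, "dz": 1.3, "hand": 1},
    {"ax": 0, "ay": 0, "az": 0, "dx": -3.5, "dy": 0, "dz": 1.65, "hand": 1},
    {"ax": 0, "ay": 0, "az": 0, "dx": -3.9, "dy": 0, "dz": 2.0, "hand": 1},
    {"ax": 0, "ay": 0, "az": 0, "dx": -4.3, "dy": 0, "dz": 2.35, "hand": 1},
    {"ax": 0, "ay": 0, "az": 0, "dx": -4.6, "dy": 0, "dz": 2.65, "hand": 1},
    {"ax": 0, "ay": 0, "az": 0, "dx": -4.9, "dy": 0, "dz": 2.95, "hand": 1}
  ]
}}

```text
clock: 5.3
eef_pos: [570.6, 119.3, 92.5]
tool_rot: [-3.142, -0.0, -0.103]
force: [0.3, 0.1, -0.7]
width: 0.4
gripper_force: 0.0
```

Request:
{"api": "send_rows", "payload": {
  "series": [
    {"ax": 0, "ay": 0, "az": 0, "dx": -0.3, "dy": 0, "dz": 0.3, "hand": 1},
    {"ax": 0, "ay": 0, "az": 0, "dx": -0.5, "dy": 0, "dz": 0.6, "hand": 1},
    {"ax": 0, "ay": 0, "az": 0, "dx": -0.7, "dy": 0, "dz": 0.9, "hand": 1},
    {"ax": 0, "ay": 0, "az": 0, "dx": -0.8, "dy": 0, "dz": 1.2, "hand": 1},
    {"ax": 0, "ay": 0, "az": 0, "dx": -0.8, "dy": 0, "dz": 1.2, "hand": 1},
    {"ax": 0, "ay": 0, "az": 0, "dx": -0.8, "dy": 0, "dz": 1.2, "hand": 1}
  ]
}}

```text
clock: 5.9
eef_pos: [562.9, 120.1, 80.8]
tool_rot: [-3.142, -0.0, -0.103]
force: [0.5, -0.5, -0.0]
width: 0.0
gripper_force: 0.0
```

```bash
python3 - <<'E'
from h import *
go(165-153.6,0,77.6)
E
```

```text
d cm [-0.37 -0.02  0.32] a [-0. -0.  0.] from [562.9 120.1  80.8] [-3.142 -0.    -0.103] 5.9
```

Now I'll follow it gently down to just above its shut height of 69 mm, let it settle, then lift and look.

Request:
{"api": "send_rows", "payload": {
  "series": [
    {"ax": 0, "ay": 0, "az": 0, "dx": -0.2, "dy": 0, "dz": 0.2, "hand": 1},
    {"ax": 0, "ay": 0, "az": 0, "dx": -0.3, "dy": 0, "dz": 0.4, "hand": 1},
    {"ax": 0, "ay": 0, "az": 0, "dx": -0.4, "dy": 0, "dz": 0.6, "hand": 1},
    {"ax": 0, "ay": 0, "az": 0, "dx": -0.4, "dy": 0, "dz": 0.8, "hand": 1},
    {"ax": 0, "ay": 0, "az": 0, "dx": -0.4, "dy": 0, "dz": 1.0, "hand": 1},
    {"ax": 0, "ay": 0, "az": 0, "dx": -0.4, "dy": 0, "dz": 1.1, "hand": 1},
    {"ax": 0, "ay": 0, "az": 0, "dx": -0.4, "dy": 0, "dz": 1.1, "hand": 1},
    {"ax": 0, "ay": 0, "az": 0, "dx": -0.4, "dy": 0, "dz": 1.1, "hand": 1}
  ]
}}

```text
clock: 6.7
eef_pos: [558.9, 120.5, 69.8]
tool_rot: [-3.142, -0.0, -0.103]
force: [-0.4, 0.1, 0.1]
width: 0.2
gripper_force: 0.0
```

Request:
{"api": "send_rows", "payload": {
  "series": [
    {"ax": 0, "ay": 0, "az": 0, "dx": 0, "dy": 0, "dz": -2, "hand": 1},
    {"ax": 0, "ay": 0, "az": 0, "dx": 0, "dy": 0, "dz": -5, "hand": 1},
    {"ax": 0, "ay": 0, "az": 0, "dx": 0, "dy": 0, "dz": -8, "hand": 1},
    {"ax": 0, "ay": 0, "az": 0, "dx": -4, "dy": 0, "dz": -8, "hand": 1},
    {"ax": 0, "ay": 0, "az": 0, "dx": -8, "dy": 0, "dz": -6, "hand": 1},
    {"ax": 0, "ay": 0, "az": 0, "dx": -8, "dy": 0, "dz": -5, "hand": 1},
    {"ax": 0, "ay": 0, "az": 0, "dx": -8, "dy": 0, "dz": -5, "hand": 1},
    {"ax": 0, "ay": 0, "az": 0, "dx": -8, "dy": 0, "dz": -5, "hand": 1}
  ]
}}

```text
clock: 7.5
eef_pos: [480.8, 128.8, 120.1]
tool_rot: [-3.141, -0.002, -0.104]
force: [0.8, -0.6, 0.0]
width: -0.2
gripper_force: 0.0
```

```bash
python3 - <<'E'
from h import *
from cell import get_image
import cv2
go(-75,0,50)
im=[cv2.resize(get_image(n)["pixels"][a:b,c:d,::-1],(380,380),interpolation=cv2.INTER_CUBIC) for n,a,b,c,d in(("scene",120,240,165,285),("wrist",0,384,64,448))]
cv2.imwrite("pics/near3.png",np.hstack(im))
E
```

```text
d cm [-0.76  0.    7.01] a [-0.    -0.002 -0.   ] from [480.8 128.8 120.1] [-3.141e+00 -2.000e-03 -1.040e-01] 7.5
```

View pics/near3.png

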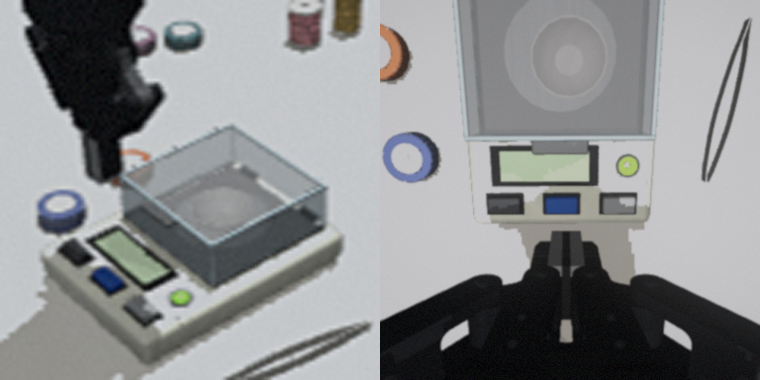

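The cover is shut. In the wrist view the blue key is at crop (562,204), between the dark key (505,204) and the light grey key (618,204). I'll measure its position from here.

```bash
python3 - <<'E'
from h import *
from cell import get_image
import cv2
d=get_image("wrist");R,t=np.array(d["R"]),np.array(d["t"]);o=-R.T@t
h=cv2.cvtColor(d["pixels"],cv2.COLOR_RGB2HSV);m=cv2.inRange(h,(108,120,50),(125,255,255));m[:,:180]=0;m[:,330:]=0
n,_,st,c=cv2.connectedComponentsWithStats(m);i=1+st[1:,4].argmax();print(st[i],c[i])
for px in(c[i],(126.3+64,206.1),(240.5+64,206.1)):
    v=R.T@np.linalg.solve(d["mtx"],[*px,1]);print((o+v*(34.5-o[2])/v[2]).round(1))
for y in(0,42,-42):print("fit",world(-75,y,34.5).round(1))
E
```

```text
[231 198  33  18 558] [246.9265233  206.92114695]
[476.6 133.   34.5]
[481.4 173.4  34.5]
[472.9  91.7  34.5]
fit [473.3 129.6  34.5]
fit [477.6 171.4  34.5]
fit [469.   87.8  34.5]
```

Request:
{"api": "send_rows", "payload": {
  "series": [
    {"ax": 0, "ay": 0, "az": 0, "dx": -0.55, "dy": -0.2, "dz": 2, "hand": 1},
    {"ax": 0, "ay": 0, "az": 0, "dx": -0.55, "dy": -0.2, "dz": 4.5, "hand": 1},
    {"ax": 0, "ay": 0, "az": 0, "dx": -0.55, "dy": -0.2, "dz": 6.5, "hand": 1},
    {"ax": 0, "ay": 0, "az": 0, "dx": -0.55, "dy": -0.2, "dz": 7.5, "hand": 1},
    {"ax": 0, "ay": 0, "az": 0, "dx": -0.55, "dy": -0.2, "dz": 7.8, "hand": 1},
    {"ax": 0, "ay": 0, "az": 0, "dx": -0.55, "dy": -0.2, "dz": 7.8, "hand": 1},
    {"ax": 0, "ay": 0, "az": 0, "dx": -0.55, "dy": -0.2, "dz": 7.8, "hand": 1}
  ]
}}

```text
clock: 8.35
eef_pos: [474.7, 131.4, 42.6]
tool_rot: [-3.141, -0.002, -0.103]
force: [0.3, 0.5, 0.3]
width: -0.2
gripper_force: 0.0
```

```bash
python3 - <<'E'
from h import *
from cell import get_image
import cv2
print(read_state()["eef_pos"],read_state()["force"])
im=[cv2.resize(get_image(n)["pixels"][a:b,c:d,::-1],(380,380),interpolation=cv2.INTER_CUBIC) for n,a,b,c,d in(("scene",155,235,165,245),("wrist",130,330,150,350))]
cv2.imwrite("pics/near4.png",np.hstack(im))
E
```

```text
[474.73804175 131.42433215  42.56983361] [0.27599886 0.51937965 0.29924291]
```

View pics/near4.png

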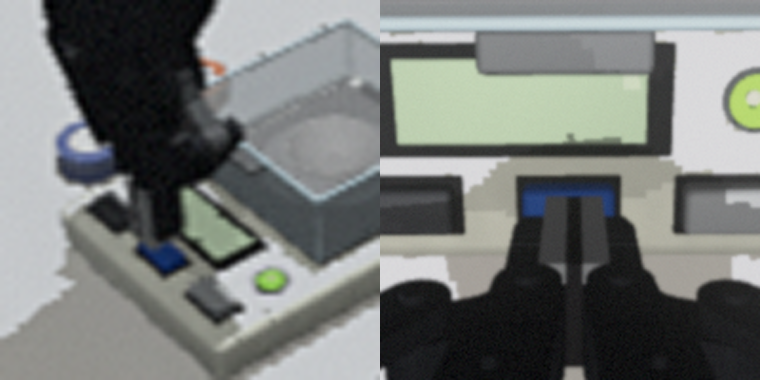

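The fingertips are over the blue key (568,205), well clear of both grey keys (420,205 and 720,205). I'll press in small steps.

Request:
{"api": "send_rows", "payload": {
  "series": [
    {"ax": 0, "ay": 0, "az": 0, "dx": 0, "dy": 0, "dz": 0.3, "hand": 1},
    {"ax": 0, "ay": 0, "az": 0, "dx": 0, "dy": 0, "dz": 0.5, "hand": 1},
    {"ax": 0, "ay": 0, "az": 0, "dx": 0, "dy": 0, "dz": 0.7, "hand": 1},
    {"ax": 0, "ay": 0, "az": 0, "dx": 0, "dy": 0, "dz": 0.8, "hand": 1},
    {"ax": 0, "ay": 0, "az": 0, "dx": 0, "dy": 0, "dz": 0.9, "hand": 1},
    {"ax": 0, "ay": 0, "az": 0, "dx": 0, "dy": 0, "dz": 0.9, "hand": 1}
  ]
}}

```text
clock: 9.05
eef_pos: [474.0, 131.4, 32.8]
tool_rot: [-3.142, -0.0, -0.103]
force: [0.2, 1.5, 2.0]
width: 0.2
gripper_force: 1.3
```

Request:
{"api": "send_rows", "payload": {
  "series": [
    {"ax": 0, "ay": 0, "az": 0, "dx": 0, "dy": 0, "dz": 0.1, "hand": 1},
    {"ax": 0, "ay": 0, "az": 0, "dx": 0, "dy": 0, "dz": 0.15, "hand": 1},
    {"ax": 0, "ay": 0, "az": 0, "dx": 0, "dy": 0, "dz": 0.15, "hand": 1}
  ]
}}

```text
clock: 9.35
eef_pos: [474.0, 131.4, 31.4]
tool_rot: [-3.141, -0.0, -0.103]
force: [-0.7, 0.0, 3.7]
width: 0.2
gripper_force: 2.0
```

Request:
{"api": "send_rows", "payload": {
  "series": [
    {"ax": 0, "ay": 0, "az": 0, "dx": 0, "dy": 0, "dz": 0.08, "hand": 1},
    {"ax": 0, "ay": 0, "az": 0, "dx": 0, "dy": 0, "dz": 0.12, "hand": 1},
    {"ax": 0, "ay": 0, "az": 0, "dx": 0, "dy": 0, "dz": 0.12, "hand": 1},
    {"ax": 0, "ay": 0, "az": 0, "dx": 0, "dy": 0, "dz": 0.12, "hand": 1}
  ]
}}

```text
clock: 9.75
eef_pos: [474.0, 131.4, 30.2]
tool_rot: [-3.141, -0.0, -0.103]
force: [-1.3, -0.2, 5.3]
width: -0.1
gripper_force: 2.6
```

The force is 5.3 N and the travel about 4.3 mm, so the key is pressed. Now I'll lift clear.

Request:
{"api": "send_rows", "payload": {
  "series": [
    {"ax": 0, "ay": 0, "az": 0, "dx": 0, "dy": 0, "dz": -0.3, "hand": 1},
    {"ax": 0, "ay": 0, "az": 0, "dx": 0, "dy": 0, "dz": -0.8, "hand": 1},
    {"ax": 0, "ay": 0, "az": 0, "dx": 0, "dy": 0, "dz": -2, "hand": 1},
    {"ax": 0, "ay": 0, "az": 0, "dx": 0, "dy": 0, "dz": -5, "hand": 1},
    {"ax": 0, "ay": 0, "az": 0, "dx": 0, "dy": 0, "dz": -9, "hand": 1},
    {"ax": 0, "ay": 0, "az": 0, "dx": 0, "dy": 2, "dz": -13, "hand": 1},
    {"ax": 0, "ay": 0, "az": 0, "dx": 0, "dy": 6, "dz": -15, "hand": 1},
    {"ax": 0, "ay": 0, "az": 0, "dx": 0, "dy": 10, "dz": -15, "hand": 1},
    {"ax": 0, "ay": 0, "az": 0, "dx": 0, "dy": 14, "dz": -15, "hand": 1},
    {"ax": 0, "ay": 0, "az": 0, "dx": 0, "dy": 14, "dz": -15, "hand": 1}
  ]
}}

```text
clock: 10.75
eef_pos: [458.4, -14.1, 181.3]
tool_rot: [3.139, -0.001, -0.113]
force: [0.2, 0.1, 0.3]
width: 0.1
gripper_force: 0.0
```

```bash
python3 - <<'E'
from h import *
from cell import get_image
import cv2
print(read_state()["eef_pos"],read_state()["force"])
im=[cv2.resize(get_image(n)["pixels"][a:b,c:d,::-1],(395,395),interpolation=cv2.INTER_CUBIC) for n,a,b,c,d in(("scene",110,250,165,305),("top",120,260,150,290))]
cv2.imwrite("pics/end.png",np.hstack(im))
E
```

```text
[458.4493028  -14.12746661 181.25353172] [0.2303328  0.05592855 0.30607269]
```

View pics/end.png

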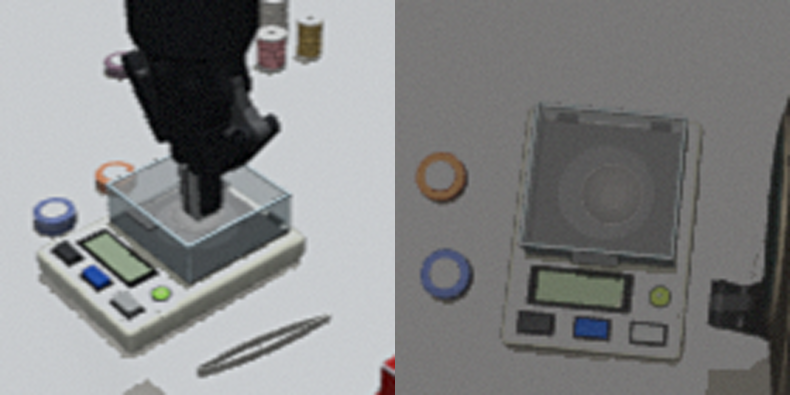

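The cover is shut, the blue key (590,328 in the top view) is up and the dish and boxes are in place. The arm is clear at z = 181 mm, so I'm handing the job in.

```bash
python3 -c "
from cell import *
print(finish_job())"
```

```text
the job is handed in; nothing more can be done
None
```

I pushed the cover shut gently, pressed the blue tare key at about 5 N, let it come up, and handed the job in at about 11 s with the arm clear; the hand-in call returned no verdict, but the last pictures showed the cover shut and the keys, dish, boxes and tweezers as they should be.

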